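Dock the fuse tray, then unlatch the carrier and hold it up

ROBOT

A 6-joint arm with a two-finger parallel gripper is mounted at the origin on the work surface. World frame = base frame: x ahead of the robot, y to its left, z up, the work surface at z = 0. Lengths are in mm, angles in rad, forces in N, time in s.
With the tool pointing down it reaches from about 225 to 875 mm from the base axis. Payload 3.4 kg.
Tool frame: the origin (TCP) lies on the mounting face of the last link; the fingertips stand 173 mm ahead of it and the grasp point (between the pads) lies 155 mm ahead of it (bot.grasp_offset is the distance from the TCP to the grasp point, in mm); x points along the fingers, y is the direction in which the jaws open and shut, and the axes are right-handed (so a half turn about x gives the same grasp; the last joint's range is limited). The gripper opens to 85 mm and grips with 20 to 120 N. Pads are 22 mm wide; open, the fingers measure 114 mm over their backs; the gripper's body (76 mm by 85 mm) begins 54 mm behind the grasp point. The pads swing forward as they close: fully open they stand 13 mm farther back than shut.
Start: joints at [-1.427, 0.276, 1.505, -0, 1.361, -0.121], TCP at [150.482, -554.977, 404.728] pointing down, gripper open.
Joint ranges: [-2.89, 2.89], [-0.75, 2.08], [0.22, 2.7], [-1.18, 4.32], [0.11, 2.71], [-2.7, 2.7]. Speed limits (rad/s): [2.57, 2.57, 3.14, 3.14, 3.14, 3.14].

INTERFACE

Orientations are given as a unit quaternion [w, x, y, z].
In Python, from rig import bot, cams gives the robot as it stands. The module is installed in compiled form; this text tells all that it offers.
- The arm moves only by the shell command python3 -m pendant 'ROWS' [FORCE]. ROWS is JSON, a list of rows, each a list of 7 numbers: the shift along the tool's x, y, z in units of 0.75 m (1.0 is 0.75 m), then the turn, a rotation vector about the tool's x, y, z in units of pi/2 rad (1.0 is pi/2 rad), then the closure, from 0 (fully open) to 1 (shut). In form: [[dx, dy, dz, wx, wy, wz, jaw], ...]. A call has 1 to 12 rows; each row shifts and turns the pose as measured when the row begins, along the tool's axes as they then stand; what a row does not reach is not made up. A row lasts 1/10 s, in which the tool goes at most 50 mm and 8.59 degrees, less where a joint would pass 70% of its speed; a pose out of reach is approached as far as the arm can. A call with a number of a shift or a turn outside -1 to 1 is refused whole. A call with a gripper value outside its range is refused whole. The fingers move at their own pace and stop on an object; FORCE is the grip in N (left out, the last holds). Time passes only in rows, so rows that do not move let the fingers close. It gives the time, the measured TCP pose, the force and the opening at its end, in the units of the state.
- bot.get_state(): the state, without advancing time (a new reading comes with each control period).
- cams.read_camera(name): name is "side" or "top"; returns a dict with "color" (420x560x3 uint8, blue, green, red), "fx", "fy", "cx", "cy" (pixels), "k1" (the pictures are not rectified: a ray, as slopes to the right and down, at radius r is drawn at 1 + k1 r^2 times it, then the intrinsics apply), "world_from_camera" (4x4, takes a point from camera to world coordinates). Camera axes: x right, y down, z forward; pixel columns grow to the right and rows downward; lengths in mm; the calibration is good to about 2 mm. A picture is of the moment at which its call begins. There is no depth.
- bot.finish_job(): hands the job in, once; it reports no verdict.
The state is a dict: "clock": time; "q": joint angles; "joint_velocities": joint speeds; "effort": joint torques, N m; "tcp_pos": TCP position; "tool_rot": TCP orientation; "ft_force": force on the tool from outside, world axes, zero at the start; "ft_torque": the same for the moment, N m; "finger_gap": finger opening in mm.
Only numpy, scipy, OpenCV 4.12 (cv2) and the standard library are available. Lean on these libraries where they do the work, as an engineer would, in place of code of your own. Each camera call takes 0.05 s, during which the arm holds its last target. There are 200 camera calls.

TASK

Get the test holder ready for a fuse change: slide the tray, with its two fuses aboard, fully home into the slotted dock and let go of it, then draw the carrier's sprung latch tab sideways towards its fixed fin while the carrier still sits on the holder, and lift the carrier straight up off its ball stud. Finish while still holding the carrier, level and still, about 10 cm above its seat over the holder; leave the tray docked and the other things on the bench where they are.

Things in the scene. Friction and masses are not known exactly. Their poses are not given: they have to be found in the camera images.
- holder: Grey fuse holder body, 140 (x) x 64 (y) x 40 (z) mm, fixed. Origin: centre of its underside, on the bench; x along its length, z up. Its flat top is the carrier's seat. A steel ball stud rises 38 mm from its middle: 10 mm neck, from 14 mm up a 24 mm round-topped head, flat underneath. Cheeks 9 mm high along both sides of the seat, 1.5 mm clear of the carrier.
- carrier: Black carrier seated on the holder over the stud, loose, 0.27 to 0.41 kg, mass centred; 96 (x) x 44 (y) x 48 (z) mm. Origin: centre of its underside; axes as the holder's. 2 to 3 mm play round the stud. On its roof a fixed fin: 26 mm long in x, 6 mm thick, outer face at y = -17 mm, z = 48 to 82 mm. Until the latch is drawn, a steel jaw under the stud's head stops it rising more than 2 mm.
- fin (a point): Middle of the fixed fin's outer (-y) face, at (0, -17, 68) mm in the carrier's frame.
- latch_tab (a point): Middle of the outer (+y) face of the steel latch tab: (0, 24, 68) mm in the carrier's frame at rest, (0, 15, 68) mm fully drawn. The tab is 26 mm long in x, 6 mm thick, from the roof to z = 82 mm, opposite the fin. Over their outer faces fin and tab measure 41 mm at rest, 32 mm fully squeezed, their middle then being at y = -1 mm.
- latch (a joint): Draw of the latch towards the fin (carrier's -y), m: 0 at rest (locked), 0.009 at its stop. Spring: 2.7 N at rest, 6.8 N at the stop. It frees the stud from 0.007 m and must stay drawn until the carrier has risen 25 mm; one grip across fin and tab draws it and carries the carrier. Squeezing to the stop with 20 to 30 N is fine.
- dock: Aluminium tray dock, fixed: side rails 101 mm apart inside, 28 mm high, with lips reaching 8 mm inward 24 mm above the bench, back stop, flared mouth, open middle; 125 mm wide. The tray runs on the bench. Origin on the bench, where the tray's origin is when fully home; the tray goes in along +x. Rails x = -35 to 48 mm, flares from x = -57 mm, stop face x = 42 mm.
- tray: Steel tray on the bench before the dock's mouth, loose, about 0.3 kg; 84 (x) x 96 (y) mm, walls 18 mm high. Origin: centre of its underside; x forward into the dock, z up. Handle in its middle: upright black plate 44 mm long in x, 10 mm thick in y, top 64 mm above the bench. A fuse lies in a cradle on each side of the handle.
- fuse0_mid (a point): Centre of one ceramic fuse (22 mm diameter, 58 mm long along the tray's x, silver end caps, 60 g), lying in the tray's +y cradle: 25 mm to the +y side of the handle's centre, 14 mm above the bench.
- fuse1_mid (a point): Centre of the other, equal fuse, in the tray's -y cradle, 25 mm to the -y side.
- puller: Black bakelite fuse puller, 121 x 28 x 16 mm, lying flat; leave alone. Origin under its middle.
- busbar: Brass busbar offcut, 75 x 25 x 8 mm, flat on the bench; leave alone. Origin under its middle.
- driver: Screwdriver lying on the bench; leave alone. Origin under it.
- cup: Steel cup, 68 mm across, 60 mm high; leave alone. Origin under its middle.
- spare_holder: Empty spare fuse holder, 90 x 50 x 58 mm, with two copper clips on top and no stud; leave alone. Origin under its middle.
- cleaner_can: Aluminium can, 52 mm across, 130 mm high; leave alone. Origin under its middle.
Not all that is in view belongs to the job. What is shaped like the tray but blue is not meant.

How it is judged (in metres and radians):
On the way, in this order (a step that is already met when the one before it is completed fails the run):
1. the loaded tray is fully home in the dock and let go (x of tray in the frame of dock between -0.005 and 0.004 m and y of tray in the frame of dock between -0.005 and 0.005 m and z of tray in the frame of dock below 0.004 m and angle between the x axis of tray and the x axis of dock, either way round below 0.07 rad and x of fuse0_mid in the frame of tray between -0.02 and 0.02 m and y of fuse0_mid in the frame of tray between 0.012 and 0.038 m and z of fuse0_mid in the frame of tray between 0.008 and 0.022 m and x of fuse1_mid in the frame of tray between -0.02 and 0.02 m and y of fuse1_mid in the frame of tray between -0.038 and -0.012 m and z of fuse1_mid in the frame of tray between 0.008 and 0.022 m and contact force between the fingers and tray below 0.1 N), for 0.2 s.
2. the latch is drawn while the carrier still sits on the holder (value of joint latch above 0.006 m and z of carrier in the frame of holder below 0.045 m and horizontal distance between carrier and holder below 0.006 m), for 0.1 s.
At the end, for the whole second after the job is handed in: The tray is home in the dock (within 5 mm and 4 degrees, flat on the bench), both fuses in their cradles, and let go; the fingers hold the carrier 65 to 160 mm above its seat, within 50 mm sideways of over the holder, within 11 degrees of level, still, and touching the holder nowhere (all of step 1 and z of carrier in the frame of holder between 0.105 and 0.2 m and horizontal distance between carrier and holder below 0.05 m and angle between carrier's own z axis and vertical below 0.2 rad and contact force between the fingers and carrier above 1 N and contact force between carrier and holder below 0.1 N and linear speed of carrier below 0.03 m/s); the arm keeps its last pose, push and grip.
It fails at once if a bystander (puller, busbar, screwdriver, cup, spare holder or can) is moved more than 25 mm (distance of any of puller, busbar, driver, cup, spare_holder, cleaner_can from where it was at the start of the episode above 0.025 m).
It also fails if it takes over 54 s, if anything falls off the work surface, if the arm or the gripper's body presses on something with over 40 N, if the wrist force passes 120 N, or if a joint passes its speed limit or range.

## Working session

There is one attempt and no reset: what is moved stays moved. The work goes in short steps, Python scripts to look and compute and a shell command to move; the robot and the scene stay as the last step left them, time stands still between calls to the robot, and variables do not carry over. Pictures are saved under pics/ and viewed, on a budget of 10 in all, crops included, one or two more only if the job needs it, and the job is handed in when it is done.

```bash
mkdir -p pics; cat > h.py <<'E'
import numpy as np, cv2
from rig import bot, cams
def snap(n,f=None):
    c=cams.read_camera(n)
    if f: cv2.imwrite('pics/'+f,c['color'])
    return c
def ray(c,u,v):
    K=np.array([[c['fx'],0,c['cx']],[0,c['fy'],c['cy']],[0,0,1.]])
    p=cv2.undistortPoints(np.array([[[u,v]]],float),K,np.array([c['k1'],0,0,0,0.]))[0,0]
    T=np.array(c['world_from_camera']); return T[:3,3],T[:3,:3]@np.r_[p,1]
def onz(c,u,v,z):
    o,d=ray(c,u,v); return (o+d*(z-o[2])/d[2])[:2]
def proj(c,P):
    T=np.linalg.inv(np.array(c['world_from_camera'])); p=T[:3,:3]@np.array(P,float)+T[:3,3]
    s=p[:2]/p[2]; s=s*(1+c['k1']*(s@s)); return np.array([c['fx']*s[0]+c['cx'],c['fy']*s[1]+c['cy']])
E
python3 - <<'E'
from h import *
for n in('top','side'):
    c=snap(n,n+'0.png'); print(n,c['fx'],c['k1'],np.round(c['world_from_camera'],3).tolist())
s=bot.get_state(); print(s)
E
```

```text
top 453.6992592091224 -0.024831155969368725 [[-0.008, -0.983, 0.184, 365.805], [-1.0, 0.002, -0.031, 10.86], [0.03, -0.184, -0.982, 1113.243], [0.0, 0.0, 0.0, 1.0]]
side 507.33838285214665 -0.04623764790249398 [[-0.999, -0.04, 0.031, 510.361], [-0.051, 0.732, -0.68, 843.519], [0.005, -0.68, -0.733, 1016.764], [0.0, 0.0, 0.0, 1.0]]
{'clock': 0.1, 'q': array([-1.42701236e+00,  2.76536704e-01,  1.50597812e+00, -1.12705433e-06,
        1.36073508e+00, -1.21006081e-01]), 'joint_velocities': array([-0.00108111, -0.00134735, -0.00285037, -0.00011226, -0.00121642,
       -0.00128904]), 'effort': array([ 1.46762704e-03, -4.17698801e+01, -2.46405995e+01, -2.26517959e-04,
        5.88732961e-03, -9.50877734e-06]), 'tcp_pos': array([ 150.44615018, -554.77994147,  403.93449268]), 'tool_rot': array([-0.09275833, -0.70091127, -0.0939301 ,  0.7009254 ]), 'ft_force': array([ 0.07409168, -0.24162172,  0.51995978]), 'ft_torque': array([ 0.01984587, -0.04173211, -0.03600716]), 'finger_gap': 85.35203736615269}
```

View pics/top0.png

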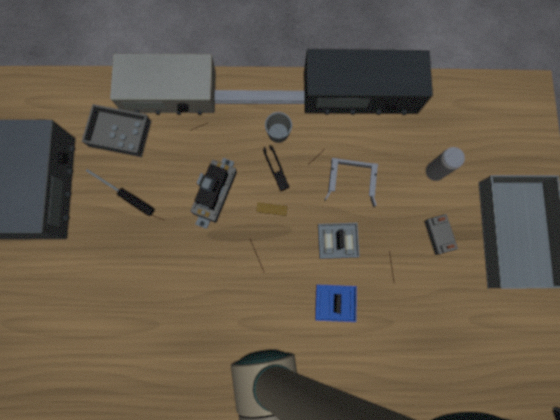

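View pics/side0.png

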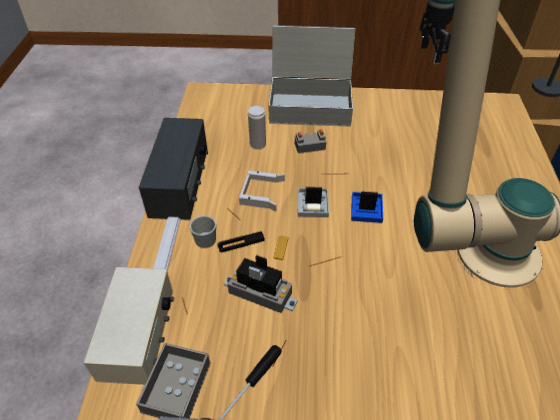

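Top view: tray near (338,241), dock near (353,180) with its mouth downwards, holder and carrier near (213,193), and the blue decoy at (336,303). Side view: dock (262,190), tray (313,200), carrier (260,280). Next I'll enlarge these areas.

```bash
python3 - <<'E'
import cv2,numpy as np
t=cv2.imread('pics/top0.png');s=cv2.imread('pics/side0.png')
def cr(i,x,y,w,h,k): return cv2.convertScaleAbs(cv2.resize(i[y:y+h,x:x+w],None,fx=k,fy=k,interpolation=cv2.INTER_CUBIC),alpha=1.6)
a=cr(t,310,150,80,120,5); b=cr(t,180,150,70,85,5)
o=np.zeros((600,760,3),np.uint8); o[:,:400]=a;o[:425,405:755]=b
cv2.imwrite('pics/tc.png',o)
a=cr(s,235,160,100,60,6); b=cr(s,215,245,90,70,5)
o=np.zeros((360+240,600,3),np.uint8); o[:360]=a
o[360:,:]=cr(s,215,250,100,60,4).__getitem__((slice(0,240),slice(0,400))) if 0 else 0
o[360:600,:400]=cr(s,210,252,100,60,4)
cv2.imwrite('pics/sc.png',o)
E
```

```text
(no output)
```

View pics/tc.png

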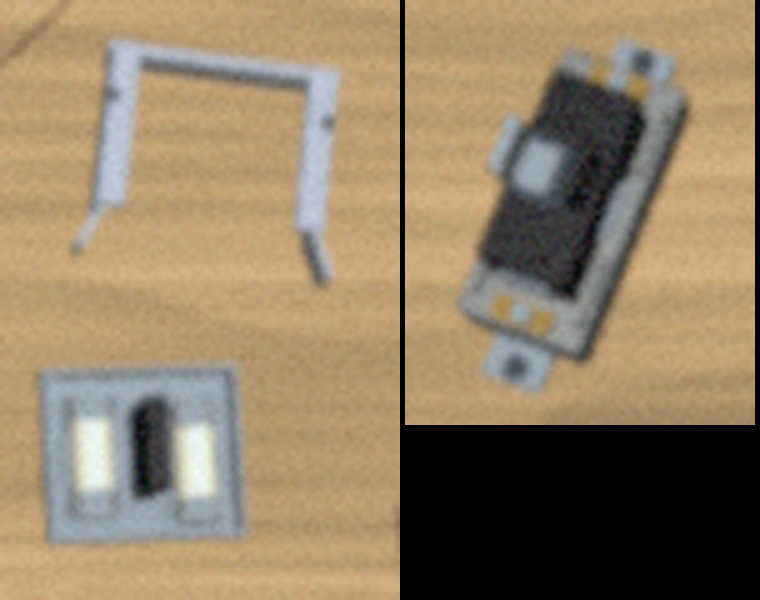

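View pics/sc.png

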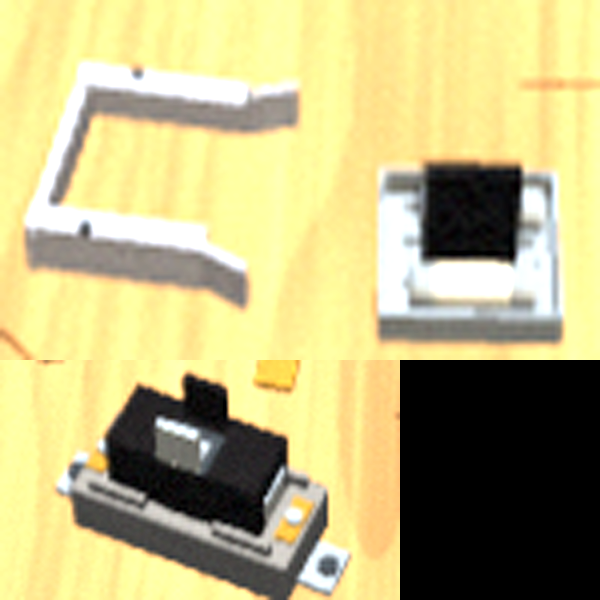

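Crops, top: dock rail outer corners at (110,40) and (340,70), rail ends near (110,204) and (311,231). Tray rim corners at (42,372), (236,366), (243,535), (50,541). Carrier roof corners at (560,70), (645,100), (570,295), (483,260), with the steel tab on its left. Crops, side: tab (178,440), fin (205,400).

```bash
python3 - <<'E'
from h import *
c=snap('top'); s=snap('side')
T=lambda pts,z,ox=310,oy=150:np.array([onz(c,ox+(x+.0)/5-.4,oy+y/5-.4,z) for x,y in pts])
S=lambda pts,z,ox,oy,k:np.array([onz(s,ox+x/k-.4,oy+y/k-.4,z) for x,y in pts])
def yaw(v): return np.degrees(np.arctan2(v[1],v[0]))
t=T([(42,372),(236,366),(243,535),(50,541)],18)
print('tray top',t.mean(0),'yaw',yaw(t[0]+t[1]-t[2]-t[3]),yaw(t[0]+t[3]-t[1]-t[2])-90, np.linalg.norm(t[0]-t[1]),np.linalg.norm(t[0]-t[3]))
ts=S([(380,170),(557,172),(560,320),(380,320)],18,235,160,6)
print('tray side',ts.mean(0),ts.round().tolist())
h=T([(152,402),(152,492)],64); print('handle',h.mean(0),yaw(h[0]-h[1]))
d=T([(110,40),(340,70),(325,232),(97,203)],28); print('dock',d.round(1).tolist(),'yaw',yaw(d[0]-d[3]),yaw(d[1]-d[2]),yaw(d[0]-d[1])-90)
e=(d[2]+d[3])/2; y=np.radians(yaw((d[0]+d[1]-d[2]-d[3]))); u=np.array([np.cos(y),np.sin(y)]); print('dock org',e+35*u,np.degrees(y), ((d[0]+d[1])/2-48*u))
ds=S([(85,63),(248,92),(208,232),(28,215)],28,235,160,6);print('dock side',ds.round(1).tolist(),yaw(ds[0]-ds[1]),yaw(ds[3]-ds[2]))
r=T([(560,70),(645,100),(570,295),(483,260)],88,180-81,150); print('roof',r.mean(0),yaw(r[0]-r[3]),yaw(r[1]-r[2]),yaw(r[0]-r[1])-90)
l=T([(640,60),(515,368)],5,99,150); print('lugs',l.mean(0),yaw(l[0]-l[1]))
rs=S([(137,26),(288,75),(264,145+25),(103,85)],88,210,252,4);print('roofside',rs.round().tolist(),'tabtop',S([(155,60),(197,75)],122,210,252,4).round(1).tolist(),'fintop',S([(185,15),(225,28)],122,210,252,4).round(1).tolist())
ls=S([(72,115),(327,207)],5,210,252,4);print('lugs side',ls.mean(0),yaw(ls[0]-ls[1]))
E
```

```text
tray top [ 482.41512787 -148.6302797 ] yaw 0.911511321300911 1.4776089674497541 95.51050509264203 82.2916350927054
tray side [ 486.09303154 -145.75881187] [[529.0, -192.0], [446.0, -196.0], [444.0, -100.0], [525.0, -95.0]]
handle [ 480.34843053 -146.26700163] -1.6760988500288778
dock [[687.7, -136.7], [672.4, -251.6], [589.9, -240.3], [604.6, -128.1]] yaw -5.923046323833791 -7.739023003505055 -7.603301930688701
dock org [ 631.99378661 -188.36075431] -6.829425458428653 [ 632.41535712 -188.41124315]
dock side [[674.1, -248.6], [594.0, -232.2], [606.0, -136.8], [689.6, -143.3]] -11.519600678069978 -4.4231956416285865
roof [602.44098561 151.29356687] -20.16330851244198 -19.571804636338904 -19.983851495211994
lugs [605.50851305 155.58410471] -20.52259175780748
roofside [[644.0, 121.0], [555.0, 151.0], [564.0, 217.0], [659.0, 164.0]] tabtop [[627.0, 170.6], [603.0, 179.5]] fintop [[613.4, 138.2], [590.2, 146.2]]
lugs side [609.35434826 155.8123559 ] -19.990144145531083
```

```bash
cat >> h.py <<'E'
from scipy.spatial.transform import Rotation as R
def plan(x,y,z,yaw):
    """grasp point target in world, tool straight down, jaw axis at yaw+90 deg (mod 180)"""
    s=bot.get_state(); q=s['tool_rot']; r=R.from_quat([q[1],q[2],q[3],q[0]]); M=r.as_matrix()
    best=None
    for k in(0,180):
        a=np.radians(yaw+90+k); Y=np.array([np.cos(a),np.sin(a),0]); X=np.array([0,0,-1.])
        G=np.c_[X,Y,np.cross(X,Y)]; v=R.from_matrix(M.T@G).as_rotvec()
        if best is None or np.linalg.norm(v)<np.linalg.norm(best[0]): best=(v,G)
    v,G=best; g=np.array(s['tcp_pos'])+155*M[:,0]; d=np.array([x,y,z])-g
    print('t %.1f grasp'%s['clock'],g.round(1),'jaw yaw %.2f'%(np.degrees(np.arctan2(M[1,1],M[0,1]))),'gap %.1f'%s['finger_gap'],'F',np.round(s['ft_force'],1),'q6 %.2f'%s['q'][5])
    print(' turn units',(v/(np.pi/2)).round(4),' shift now units',(M.T@d/750).round(4),' shift after turn',(G.T@d/750).round(4),' mm',d.round(1))
E
python3 -c "
from h import *
plan(482,-147,130,1); plan(605,153,200,-20)"
```

```text
t 0.2 grasp [ 150.4 -554.7  249.1] jaw yaw -74.83 gap 85.6 F [-0.6  0.1 -0.5] q6 -0.12
 turn units [0.1574 0.     0.0007]  shift now units [ 0.1594 -0.4088 -0.5689]  shift after turn [ 0.1589 -0.5358 -0.4515]  mm [ 331.6  407.7 -119.1]
t 0.2 grasp [ 150.4 -554.7  249.1] jaw yaw -74.83 gap 85.6 F [-0.6  0.1 -0.5] q6 -0.12
 turn units [3.908e-01 1.000e-04 7.000e-04]  shift now units [ 0.0665 -0.752  -0.8319]  shift after turn [ 0.0655 -1.094  -0.2468]  mm [454.6 707.7 -49.1]
```

```bash
python3 -m pendant '[[0,0,0,0.079,0,0,0],[0,0,0,0.079,0,0,0],[0,-0.0487,-0.041,0,0,0,0],[0,-0.0487,-0.041,0,0,0,0],[0,-0.0487,-0.041,0,0,0,0],[0,-0.0487,-0.041,0,0,0,0],[0,-0.0487,-0.041,0,0,0,0],[0,-0.0487,-0.041,0,0,0,0],[0,-0.0487,-0.041,0,0,0,0],[0,-0.0487,-0.041,0,0,0,0],[0,-0.0487,-0.041,0,0,0,0],[0,-0.0487,-0.041,0,0,0,0.3]]' 30; python3 -c "
from h import *
plan(482,-147,110,1)"
```

```text
clock: 1.4
tcp_pos: [463.5, -180.8, 401.5]
tool_rot: [-0.002, 0.707, -0.003, -0.707]
ft_force: [1.0, -0.1, 1.0]
finger_gap: 73.2
t 1.4 grasp [ 463.5 -180.9  246.5] jaw yaw -90.42 gap 73.2 F [ 1.  -0.1  1. ] q6 1.07
 turn units [-0.0158 -0.0001 -0.0003]  shift now units [ 0.182  -0.0454 -0.0243]  shift after turn [ 0.182  -0.0447 -0.0254]  mm [  18.5   33.9 -136.5]
```

```bash
python3 -m pendant '[[0,0,0,-0.016,0,0,0.35],[0.03,-0.0223,-0.0127,0,0,0,0.35],[0.05,-0.0223,-0.0127,0,0,0,0.35],[0.05,0,0,0,0,0,0.35],[0.05,0,0,0,0,0,0.35],[0,0,0,0,0,0,0.35]]'; python3 - <<'E'
from h import *
plan(482,-147,50,1)
a=snap('top');b=snap('side')
cr=lambda i,x,y,w,h,k:cv2.convertScaleAbs(cv2.resize(i[y:y+h,x:x+w],None,fx=k,fy=k,interpolation=cv2.INTER_CUBIC),alpha=1.5)
cv2.imwrite('pics/g1.png',np.hstack([cr(a['color'],295,150,100,140,4),cr(b['color'],250,120,100,140,4)]))
E
```

```text
clock: 2.0
tcp_pos: [486.2, -141.5, 264.3]
tool_rot: [0.013, 0.709, 0.01, -0.705]
ft_force: [-0.1, 0.9, -0.5]
finger_gap: 55.5
t 2.0 grasp [ 487.2 -141.9  109.4] jaw yaw -88.13 gap 55.5 F [-0.1  0.9 -0.5] q6 1.12
 turn units [ 0.0097 -0.004  -0.0019]  shift now units [0.0791 0.0063 0.0076]  shift after turn [0.0791 0.0066 0.0071]  mm [ -5.2  -5.1 -59.4]
```

View pics/g1.png

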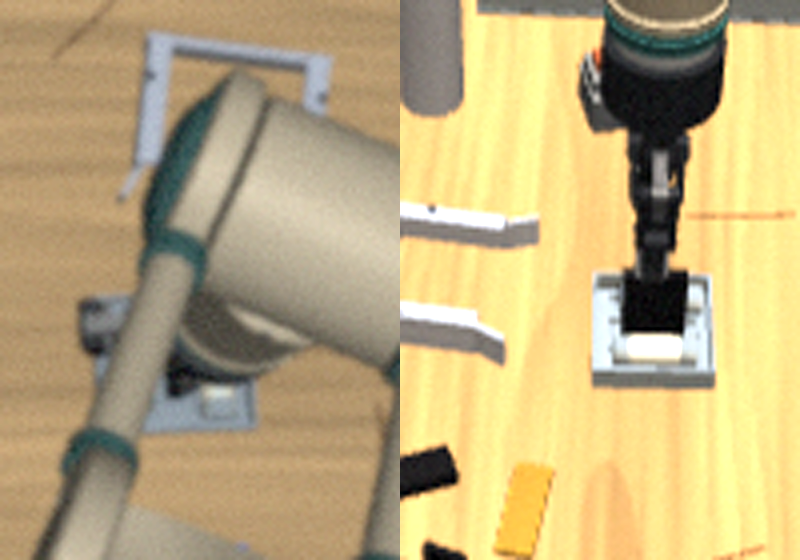

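Side view: the fingers stand right above the handle at (655,290). Top view: the arm covers the tray. Descending to grip.

```bash
python3 -m pendant '[[0.02,0.0066,0.0071,0.0097,-0.004,-0.002,0.4],[0.03,0,0,0,0,0,0.5],[0.028,0,0,0,0,0,0.5],[0,0,0,0,0,0,0.5]]'; python3 -c "
from h import *
plan(482,-147,50,1)"
```

```text
clock: 2.5
tcp_pos: [488.4, -152.7, 218.9]
tool_rot: [0.01, 0.717, 0.0, -0.697]
ft_force: [-0.7, -0.2, 0.1]
finger_gap: 42.8
t 2.5 grasp [ 492.6 -154.7   64. ] jaw yaw -89.19 gap 42.8 F [-0.7 -0.2  0.1] q6 1.12
 turn units [-0.002  -0.0172 -0.0087]  shift now units [ 0.0182 -0.0107  0.0145]  shift after turn [ 0.0187 -0.0105  0.014 ]  mm [-10.6   7.7 -14. ]
```

```bash
python3 -m pendant '[[0.004,-0.0105,0.014,0,-0.017,-0.0087,0.5],[0,0,0,0,0,0,0.5]]'; python3 -c "
from h import *
plan(482,-147,50,1)"
```

```text
clock: 2.7
tcp_pos: [478.4, -145.7, 219.0]
tool_rot: [0.005, 0.708, 0.004, -0.706]
ft_force: [0.1, 0.5, 0.2]
finger_gap: 42.5
t 2.7 grasp [ 479. -146.   64.] jaw yaw -89.23 gap 42.5 F [0.1 0.5 0.2] q6 1.12
 turn units [-0.0025 -0.0023 -0.0009]  shift now units [ 0.0187  0.0014 -0.004 ]  shift after turn [ 0.0187  0.0015 -0.004 ]  mm [  3.  -1. -14.]
```

```bash
python3 -m pendant '[[0.0207,0.001,-0.003,0,-0.0023,0,0.5],[0,0,0,0,0,0,0.6],[0,0,0,0,0,0,0.8],[0,0,0,0,0,0,1],[0,0,0,0,0,0,1],[0,0,0,0,0,0,1],[0,0,0,0,0,0,1]]' 40; python3 -c "
from h import *
plan(482,-147,50,1)"
```

```text
clock: 3.4
tcp_pos: [482.1, -147.1, 205.4]
tool_rot: [0.007, 0.709, 0.004, -0.705]
ft_force: [0.1, -1.0, -0.5]
finger_gap: 9.7
t 3.4 grasp [ 482.9 -147.7   50.4] jaw yaw -89.17 gap 9.7 F [ 0.1 -1.  -0.5] q6 1.12
 turn units [-0.0019 -0.0032 -0.0029]  shift now units [ 0.0006 -0.001   0.0012]  shift after turn [ 0.0006 -0.001   0.0012]  mm [-0.9  0.7 -0.4]
```

```bash
python3 -m pendant '[[0,0,0,0.03,-0.001,-0.001,1],[0,0,0,0.03,0,0,1],[0,0,0,0.026,0,0,1],[0,0.01,0,0,0,0,1],[0,0.01,0,0,0,0,1],[0,0.01,0,0,0,0,1],[0,0,0,0,0,0,1]]'; python3 - <<'E'
from h import *
plan(483,-170,50,-7)
a=snap('top');b=snap('side')
cr=lambda i,x,y,w,h,k:cv2.convertScaleAbs(cv2.resize(i[y:y+h,x:x+w],None,fx=k,fy=k,interpolation=cv2.INTER_CUBIC),alpha=1.5)
cv2.imwrite('pics/g2.png',np.hstack([cr(a['color'],295,150,100,140,4),cr(b['color'],230,120,100,140,4)]))
E
```

```text
clock: 4.1
tcp_pos: [479.0, -169.9, 205.3]
tool_rot: [-0.044, 0.707, -0.044, -0.704]
ft_force: [0.3, -0.7, -0.8]
finger_gap: 9.3
t 4.1 grasp [ 479.6 -169.9   50.3] jaw yaw -97.10 gap 9.3 F [ 0.3 -0.7 -0.8] q6 1.21
 turn units [-0.0011 -0.0024  0.0003]  shift now units [ 0.0005 -0.0004 -0.0045]  shift after turn [ 0.0004 -0.0004 -0.0045]  mm [ 3.4 -0.1 -0.3]
```

View pics/g2.png

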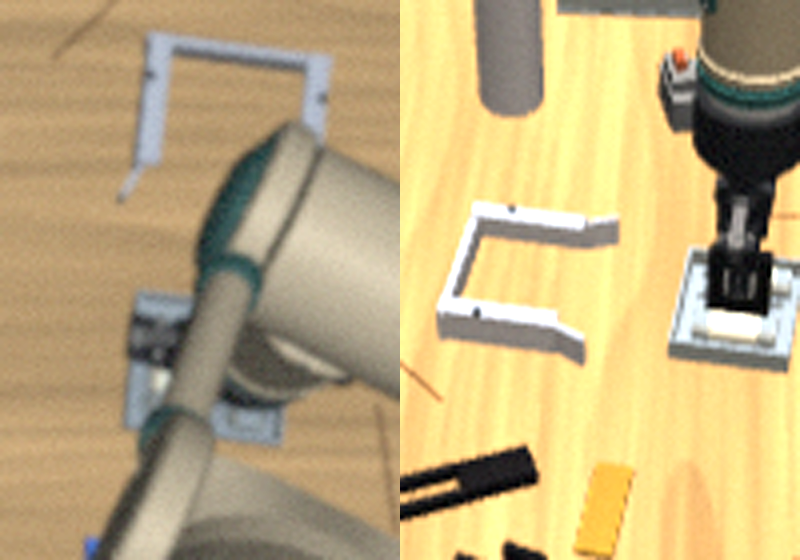

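The tray has turned into line with the dock: side view tray at (735,310), mouth at (600,290). Sliding it in.

```bash
python3 -m pendant '[[0,0,-0.02,0,0,0,1],[0,0,-0.02,0,0,0,1],[0,0,-0.02,0,0,0,1],[0,0,-0.02,0,0,0,1],[0,0,0,0,0,0,1]]'; python3 -c "
from h import *
plan(632,-188,50,-7)"
```

```text
clock: 4.7
tcp_pos: [532.9, -176.0, 206.2]
tool_rot: [0.044, -0.699, 0.042, 0.713]
ft_force: [0.3, -0.3, -2.9]
finger_gap: 9.4
t 4.7 grasp [ 530.  -175.4   51.3] jaw yaw -96.97 gap 9.4 F [ 0.3 -0.3 -2.9] q6 1.25
 turn units [0.0003 0.0123 0.0012]  shift now units [-0.001   0.0002 -0.1371]  shift after turn [ 1.700e-03  1.000e-04 -1.371e-01]  mm [102.  -12.6  -1.3]
```

```bash
python3 -m pendant '[[0.0015,0,-0.02,0,0.012,0.001,1],[0,0,0,0,0,0,1],[0,0,-0.02,0,0,0,1],[0,0,0,0,0,0,1],[0,0,-0.02,0,0,0,1],[0,0,0,0,0,0,1],[0,0,-0.02,0,0,0,1],[0,0,0,0,0,0,1]]'; python3 -c "
from h import *
plan(632,-188,50,-7)"
```

```text
clock: 5.5
tcp_pos: [576.4, -180.0, 206.2]
tool_rot: [0.043, -0.689, 0.039, 0.723]
ft_force: [1.2, -0.4, -2.4]
finger_gap: 9.4
t 5.5 grasp [ 569.  -178.6   51.4] jaw yaw -96.63 gap 9.4 F [ 1.2 -0.4 -2.4] q6 1.28
 turn units [0.0041 0.031  0.0019]  shift now units [-0.0023  0.0027 -0.0849]  shift after turn [ 0.0018  0.0022 -0.0849]  mm [63.  -9.4 -1.4]
```

```bash
python3 -m pendant '[[0.001,0,0,0.004,0.031,0.002,1],[0,0,0,0,0,0,1]]'; python3 -c "
from h import *
plan(632,-188,50,-7)"
```

```text
clock: 5.7
tcp_pos: [573.1, -179.1, 205.1]
tool_rot: [0.043, -0.704, 0.042, 0.708]
ft_force: [3.4, -0.8, 1.3]
finger_gap: 9.7
t 5.7 grasp [ 572.2 -178.8   50.1] jaw yaw -96.95 gap 9.7 F [ 3.4 -0.8  1.3] q6 1.27
 turn units [0.0006 0.0038 0.0005]  shift now units [-0.0003  0.0025 -0.0806]  shift after turn [ 0.0002  0.0024 -0.0806]  mm [59.8 -9.2 -0.1]
```

```bash
python3 -m pendant '[[0,0.001,-0.02,0,0.008,0,1],[0,0.001,-0.02,0,0.008,0,1],[0,0,-0.02,0,0.008,0,1],[0,0,0,0,0,0,1]]'; python3 - <<'E'
from h import *
plan(632,-188,50,-7)
b=snap('side')
cr=lambda i,x,y,w,h,k:cv2.convertScaleAbs(cv2.resize(i[y:y+h,x:x+w],None,fx=k,fy=k,interpolation=cv2.INTER_CUBIC),alpha=1.3)
cv2.imwrite('pics/g3.png',cr(b['color'],220,140,110,90,6))
E
```

```text
clock: 6.1
tcp_pos: [609.2, -184.0, 205.2]
tool_rot: [-0.043, 0.708, -0.041, -0.704]
ft_force: [2.1, -0.7, 0.2]
finger_gap: 9.4
t 6.1 grasp [ 610.1 -183.5   50.2] jaw yaw -96.82 gap 9.4 F [ 2.1 -0.7  0.2] q6 1.28
 turn units [ 0.002  -0.0034  0.0025]  shift now units [ 0.0004  0.0025 -0.0297]  shift after turn [ 0.0002  0.0024 -0.0298]  mm [21.9 -4.5 -0.2]
```

View pics/g3.png

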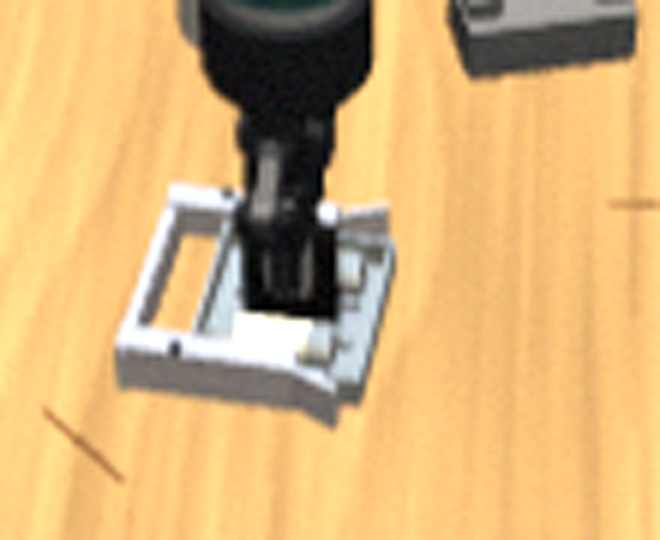

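The tray is between the rails, front wall at (220,270), with a gap still left to the stop. I'll push on until it touches.

```bash
python3 -m pendant '[[0,0.001,-0.015,0,0.006,0,1],[0,0,-0.01,0,0.006,0,1],[0,0,-0.006,0,0.003,0,1],[0,0,0,0,0,0,1]]'; python3 -c "
from h import *
plan(632,-188,50,-7)"
```

```text
clock: 6.55
tcp_pos: [624.5, -186.0, 205.1]
tool_rot: [-0.043, 0.708, -0.04, -0.704]
ft_force: [2.4, -0.0, 0.5]
finger_gap: 9.3
t 6.5 grasp [ 625.6 -185.3   50.1] jaw yaw -96.69 gap 9.3 F [ 2.4 -0.   0.5] q6 1.28
 turn units [ 0.0034 -0.0038  0.0034]  shift now units [ 0.0002  0.0025 -0.0089]  shift after turn [ 0.0001  0.0025 -0.0089]  mm [ 6.4 -2.7 -0.1]
```

```bash
for i in 1; do python3 -m pendant '[[0,0,-0.008,0,0.002,0,1],[0,0,0,0,0,0,1]]'; python3 -m pendant '[[0,0,-0.008,0,0.002,0,1],[0,0,0,0,0,0,1]]';python3 -m pendant '[[0,0,-0.006,0,0.002,0,1],[0,0,0,0,0,0,1]]'; done | grep -E 'pos|force'; python3 -c "
from h import *
plan(632,-188,50,-7)"
```

```text
tcp_pos: [628.8, -186.3, 205.1]
ft_force: [4.6, -0.4, 0.1]
tcp_pos: [632.3, -186.7, 205.1]
ft_force: [0.9, -0.5, 1.0]
tcp_pos: [633.6, -186.9, 205.4]
ft_force: [2.5, -2.0, 0.1]
t 7.2 grasp [ 632.6 -185.8   50.4] jaw yaw -96.69 gap 9.4 F [ 2.5 -2.   0.1] q6 1.29
 turn units [0.0035 0.0046 0.004 ]  shift now units [0.0005 0.003  0.0004]  shift after turn [0.0005 0.003  0.0004]  mm [-0.6 -2.2 -0.4]
```

```bash
python3 -m pendant '[[0,0,-0.008,0.002,0.004,0,1],[0,0,0,0,0,0,1]]'| grep -E 'pos|force'; python3 -m pendant '[[0,0,-0.01,0.002,0.004,0,1]]'| grep -E 'pos|force'; python3 - <<'E'
from h import *
plan(632,-188,50,-7)
b=snap('side')
cr=lambda i,x,y,w,h,k:cv2.convertScaleAbs(cv2.resize(i[y:y+h,x:x+w],None,fx=k,fy=k,interpolation=cv2.INTER_CUBIC),alpha=1.3)
cv2.imwrite('pics/g4.png',cr(b['color'],225,150,90,80,7))
E
```

```text
tcp_pos: [635.2, -187.1, 205.7]
ft_force: [2.3, -2.1, 0.0]
tcp_pos: [637.8, -187.1, 205.8]
ft_force: [-27.3, 2.1, 25.7]
t 7.5 grasp [ 634.1 -185.3   50.8] jaw yaw -97.07 gap 9.2 F [-27.3   2.1  25.7] q6 1.30
 turn units [-0.0007  0.0162  0.0054]  shift now units [0.0011 0.0039 0.0023]  shift after turn [0.0011 0.0039 0.0023]  mm [-2.1 -2.7 -0.8]
```

View pics/g4.png

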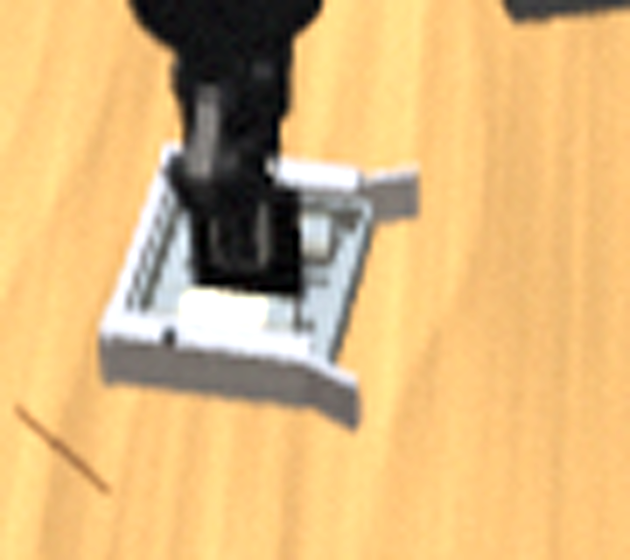

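Contact at 27 N; the tray is against the back stop (front wall at (150,240)) with the fuses aboard. Relaxing the push and releasing.

```bash
python3 -m pendant '[[0,0,0,0,0,0,1],[0,0,0,0,0,0,0.85],[0,0,0,0,0,0,0.7],[0,0,0,0,0,0,0.6],[0,0,0,0,0,0,0.5]]'; python3 -c "
from h import *
plan(632,-188,50,-7)"; python3 -m pendant '[[0,0,0,0,0,0,0.5],[0,0,0,0,0,0,0.5],[-0.02,0,0,0,0,0,0.5],[-0.04,0,0,0,0,0,0.5],[-0.06,0,0,0,0,0,0.4],[-0.06,0,0,0,0,0,0.3],[-0.06,0,0,0,0,0,0.3]]'; python3 -c "
from h import *
plan(605,153,230,-20)"
```

```text
clock: 8.0
tcp_pos: [638.5, -186.8, 204.0]
tool_rot: [0.048, -0.697, 0.04, 0.715]
ft_force: [0.5, 0.7, -0.8]
finger_gap: 42.6
t 8.0 grasp [ 634.6 -184.7   49. ] jaw yaw -97.12 gap 42.6 F [ 0.5  0.7 -0.8] q6 1.30
 turn units [-0.0012  0.0169  0.0068]  shift now units [-0.0013  0.0048  0.003 ]  shift after turn [-0.0013  0.0049  0.0029]  mm [-2.6 -3.3  1. ]
clock: 8.7
tcp_pos: [642.5, -188.6, 379.0]
tool_rot: [0.051, -0.689, 0.037, 0.722]
ft_force: [1.0, -0.6, -0.8]
finger_gap: 59.6
t 8.7 grasp [ 635.6 -185.1  224.2] jaw yaw -97.12 gap 59.6 F [ 1.  -0.6 -0.8] q6 1.30
 turn units [0.1434 0.0308 0.0074]  shift now units [ 0.0042 -0.4423  0.0962]  shift after turn [-0.0078 -0.4096  0.1925]  mm [-30.6 338.1   5.8]
```

```bash
python3 -m pendant '[[0,0,0,0.072,0.0154,0.0037,0.3],[0,0,0,0.072,0.0154,0.0037,0.3],[0,0,0,0,0,0,0.3],[-0.001,-0.055,0.027,0,0,0,0.3],[-0.001,-0.055,0.027,0,0,0,0.3],[-0.001,-0.055,0.027,0,0,0,0.3],[-0.001,-0.055,0.027,0,0,0,0.3],[0,0,0,0,0,0,0.3]]' | head -3; python3 - <<'E'
from h import *
plan(605,153,230,-20)
a=snap('top');b=snap('side')
cr=lambda i,x,y,w,h,k:cv2.convertScaleAbs(cv2.resize(i[y:y+h,x:x+w],None,fx=k,fy=k,interpolation=cv2.INTER_CUBIC),alpha=1.4)
o=np.zeros((600,800,3),np.uint8)
o[:350,:400]=cr(a['color'],310,150,80,70,5);o[:350,400:]=cr(b['color'],230,150,80,70,5)
o[350:600,:400]=cr(a['color'],180,152,80,50,5);o[350:600,400:]=cr(b['color'],215,255,80,50,5)
cv2.imwrite('pics/g5.png',o)
E
```

```text
clock: 9.5
tcp_pos: [624.8, -2.6, 387.6]
tool_rot: [-0.122, 0.701, -0.124, -0.691]
t 9.5 grasp [626.8  -3.5 232.6] jaw yaw -110.04 gap 60.0 F [-0.7 -0.6  0.2] q6 1.81
 turn units [-0.0004 -0.009  -0.0006]  shift now units [ 0.0019 -0.186   0.0988]  shift after turn [ 0.0035 -0.1861  0.0986]  mm [-21.8 156.5  -2.6]
```

View pics/g5.png

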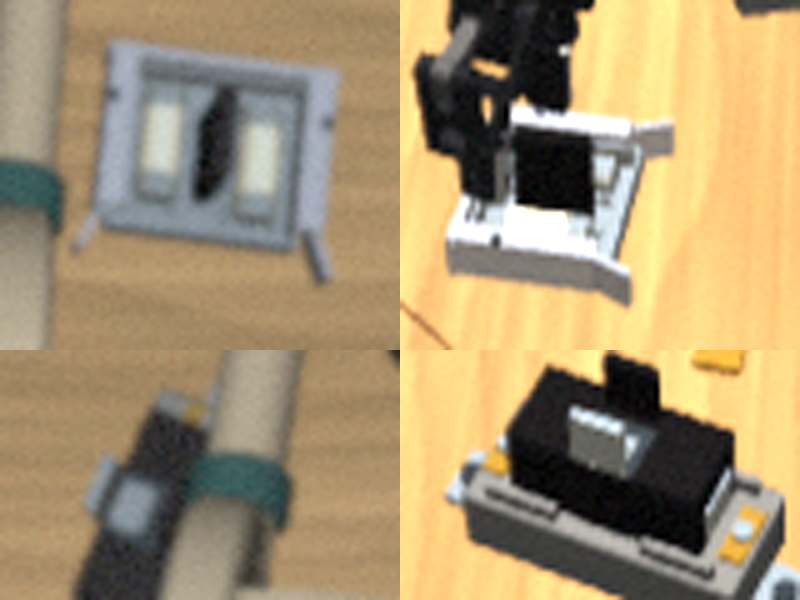

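The tray is home and the fuses are in their cradles (top view, tray spans (105..300, 60..245), parallel to the rails). Side crop: carrier still seated; tab outer top edge from (568,410) to (627,432), fin top from (607,355) to (660,373).

```bash
python3 - <<'E'
from h import *
s=snap('side'); c=snap('top')
f=lambda x,y,z:onz(s,215+(x-400)/5-.4,255+(y-350)/5-.4,z)
g=lambda x,y,z:onz(c,180+x/5-.4,152+(y-350)/5-.4,z)
d=np.radians(-20);U=np.array([np.cos(d),np.sin(d)]);V=np.array([-U[1],U[0]])
print('tab out top',(a:=(f(568,410,122)+f(627,432,122))/2)-24*V, np.degrees(np.arctan2(*(f(568,410,122)-f(627,432,122))[::-1])))
print('tab bottom',(f(571,455,88)+f(626,476,88))/2-24*V)
print('fin outer top',(f(607,355,122)+f(660,373,122))/2+17*V)
r=[f(548,368,88),f(735,430,88),f(708,503,88),f(510,437,88)];print('roof',np.mean(r,0),np.round(r,1).tolist())
t=(g(100,455,122)+g(85,512,122))/2;print('tab top from top cam (outer)',t-24*V)
plan(605,153,230,-20)
E
```

```text
tab out top [605.57661685 153.32400782] -21.3641255152993
tab bottom [606.68905213 152.72771276]
fin outer top [606.52252002 159.33816595]
roof [604.782732   157.04879995] [[643.5, 121.3], [554.8, 152.2], [564.4, 193.0], [656.4, 161.7]]
tab top from top cam (outer) [603.3966488  154.45945322]
t 9.7 grasp [628.4 -10.2 232.7] jaw yaw -110.46 gap 59.9 F [ 0.1 -1.   0.9] q6 1.81
 turn units [-0.0051 -0.0112 -0.003 ]  shift now units [ 0.0008 -0.193   0.1053]  shift after turn [ 0.0036 -0.1939  0.1037]  mm [-23.4 163.2  -2.7]
```

```bash
python3 -m pendant '[[0,0,0,-0.005,-0.011,-0.003,0],[0.001,-0.0484,0.026,0,0,0,0],[0.001,-0.0484,0.026,0,0,0,0],[0.001,-0.0484,0.026,0,0,0,0],[0.001,-0.0484,0.026,0,0,0,0],[0,0,0,0,0,0,0]]' | head -1; python3 -c "
from h import *
plan(604.7,153,170,-20)"
```

```text
clock: 10.3
t 10.3 grasp [605.9 148.4 227.7] jaw yaw -110.75 gap 85.5 F [ 0.1 -0.7 -0.6] q6 2.06
 turn units [-0.0084  0.0025 -0.001 ]  shift now units [ 0.0769 -0.0053  0.0033]  shift after turn [ 0.0769 -0.0053  0.0036]  mm [ -1.2   4.6 -57.7]
```

```bash
python3 -m pendant '[[0,-0.0053,0.0036,-0.0084,0.0025,0,0],[0,0,0,0,0,0,0],[0.04,0,0,0,0,0,0],[0.037,0,0,0,0,0,0],[0,0,0,0,0,0,0]]' | head -1; python3 -c "
from h import *
plan(604.7,153,112,-20)"
```

```text
clock: 10.8
t 10.8 grasp [608.5 146.2 169.5] jaw yaw -110.24 gap 85.6 F [ 0.  -0.   0.9] q6 2.05
 turn units [-0.0026 -0.0022 -0.0016]  shift now units [ 0.0766 -0.007   0.0082]  shift after turn [ 0.0767 -0.0068  0.0079]  mm [ -3.8   6.8 -57.5]
```

```bash
python3 -m pendant '[[0.02,-0.007,0.008,-0.0026,-0.002,-0.0016,0],[0.02,0,0,0,0,0,0]]' | head -1; python3 -c "
from h import *
plan(604.7,153,112,-20)"
```

```text
clock: 11.0
t 11.0 grasp [607.3 151.  142.2] jaw yaw -110.20 gap 85.4 F [ 0.6 -0.1  0.6] q6 2.06
 turn units [-0.0022 -0.0034  0.0013]  shift now units [ 0.0402 -0.0012  0.0044]  shift after turn [ 0.0403 -0.0012  0.0042]  mm [ -2.6   2.  -30.2]
```

```bash
python3 -m pendant '[[0.02,-0.002,0.005,-0.002,-0.0034,0.001,0],[0.02,0,0,0,0,0,0.1],[0,0,0,0,0,0,0.2]]' | head -1; python3 - <<'E'
from h import *
plan(604.7,153,111,-20)
b=snap('side')
cr=lambda i,x,y,w,h,k:cv2.convertScaleAbs(cv2.resize(i[y:y+h,x:x+w],None,fx=k,fy=k,interpolation=cv2.INTER_CUBIC),alpha=1.5)
cv2.imwrite('pics/g6.png',cr(b['color'],215,220,90,90,6))
E
```

```text
clock: 11.3
t 11.3 grasp [604.4 151.2 112. ] jaw yaw -110.19 gap 68.1 F [-0.8  0.3  0.2] q6 2.06
 turn units [-0.0022  0.     -0.    ]  shift now units [ 0.0013 -0.0024  0.0005]  shift after turn [ 0.0013 -0.0024  0.0004]  mm [ 0.3  1.8 -1. ]
```

View pics/g6.png

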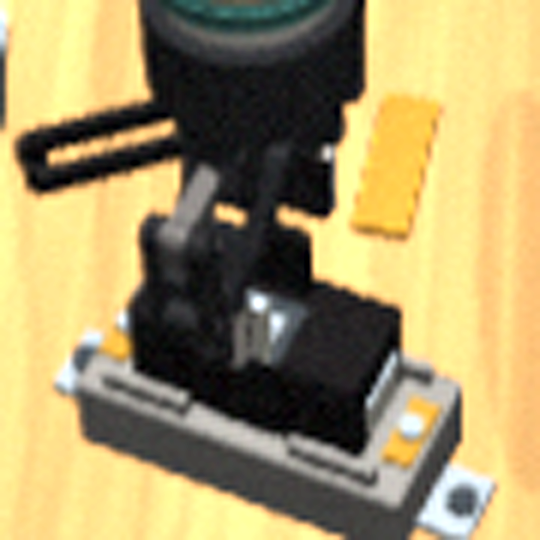

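The near finger stands outside the tab (visible at (250,330)) and the far finger beyond the fin; the carrier is still seated. Closing with 28 N.

```bash
python3 -m pendant '[[0.001,-0.0024,0,-0.002,0,0,0.3],[0,0,0,0,0,0,0.4],[0,0,0,0,0,0,0.45]]' 28| head -1; python3 -c "
from h import *
plan(604.7,153,111,-20)"
```

```text
clock: 11.65
t 11.7 grasp [607.9 153.3 115.3] jaw yaw -110.05 gap 47.2 F [-0.2  1.2 -1. ] q6 2.06
 turn units [-0.0005 -0.0038  0.0026]  shift now units [0.0057 0.0018 0.0039]  shift after turn [0.0058 0.0018 0.0039]  mm [-3.2 -0.3 -4.3]
```

```bash
python3 -m pendant '[[0.0055,0.0005,0.003,0,-0.003,0.002,0.5],[0,0,0,0,0,0,0.55],[0,0,0,0,0,0,0.65],[0,0,0,0,0,0,0.75],[0,0,0,0,0,0,0.85],[0,0,0,0,0,0,1],[0,0,0,0,0,0,1]]' 28; python3 -c "
from h import *
plan(604.7,153,111,-20)"
```

```text
clock: 12.35
tcp_pos: [604.9, 153.4, 268.0]
tool_rot: [-0.123, 0.698, -0.123, -0.695]
ft_force: [-0.3, 0.2, 2.0]
finger_gap: 31.0
t 12.3 grasp [605.7 153.3 113. ] jaw yaw -110.01 gap 31.0 F [-0.3  0.2  2. ] q6 2.06
 turn units [-0.0001 -0.0029  0.0008]  shift now units [0.0027 0.0008 0.0011]  shift after turn [0.0027 0.0008 0.0011]  mm [-1.  -0.3 -2. ]
```

Gap is 31 mm, so the latch is fully squeezed with little side force. Lifting slowly.

```bash
python3 -m pendant '[[0,0,0,0,0,0,1],[0,0,0,0,0,0,1],[-0.008,0,0,0,0,0,1],[-0.008,0,0,0,0,0,1],[-0.008,0,0,0,0,0,1]]' 30; python3 -c "
from h import *
plan(604.7,153,213,-20)"
```

```text
clock: 12.85
tcp_pos: [603.6, 153.4, 284.1]
tool_rot: [0.122, -0.696, 0.123, 0.697]
ft_force: [-0.2, -0.2, -3.5]
finger_gap: 30.6
t 12.8 grasp [603.3 153.3 129.1] jaw yaw -110.01 gap 30.6 F [-0.2 -0.2 -3.5] q6 2.06
 turn units [-0.0001  0.0011 -0.001 ]  shift now units [-1.119e-01 -1.000e-04 -1.700e-03]  shift after turn [-0.1118 -0.0003 -0.0019]  mm [ 1.4 -0.3 83.9]
```

Carrying about 3.5 N, as expected for the carrier, with no snag.

```bash
python3 -m pendant '[[-0.012,0,-0.001,0,0,0,1],[-0.014,0,0,0,0,0,1],[-0.016,0,0,0,0,0,1],[-0.016,0,0,0,0,0,1],[-0.016,0,0,0,0,0,1],[-0.016,0,0,0,0,0,1],[-0.014,0,0,0,0,0,1],[-0.008,0,0,0,0,0,1],[0,0,0,0,0,0,1],[0,0,0,0,0,0,1],[0,0,0,0,0,0,1]]'; python3 - <<'E'
from h import *
plan(604.7,153,213,-20)
a=snap('top');b=snap('side')
cr=lambda i,x,y,w,h,k:cv2.convertScaleAbs(cv2.resize(i[y:y+h,x:x+w],None,fx=k,fy=k,interpolation=cv2.INTER_CUBIC),alpha=1.4)
cv2.imwrite('pics/g7.png',np.hstack([cr(b['color'],190,150,130,160,3),cr(a['color'],310,140,90,120,4)]))
print(bot.get_state()['joint_velocities'].round(4))
E
```

```text
clock: 13.95
tcp_pos: [604.2, 153.0, 377.7]
tool_rot: [-0.122, 0.696, -0.123, -0.696]
ft_force: [0.5, 0.2, -4.1]
finger_gap: 30.6
t 13.9 grasp [604.2 152.8 222.7] jaw yaw -110.00 gap 30.6 F [ 0.5  0.2 -4.1] q6 2.06
 turn units [ 0.     -0.0004 -0.0008]  shift now units [ 0.013  -0.0005 -0.0005]  shift after turn [ 0.013  -0.0005 -0.0005]  mm [ 0.5  0.2 -9.7]
[-0.0008  0.0023 -0.0015 -0.0005  0.0004 -0.0002]
```

View pics/g7.png

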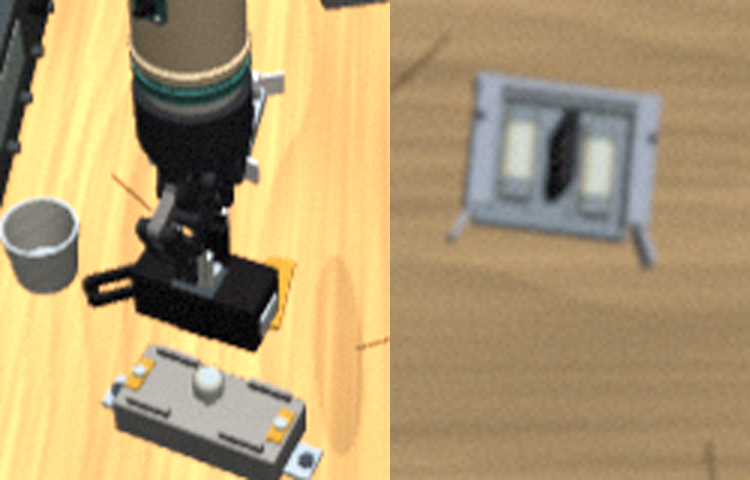

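The carrier hangs clear above the bare stud at (208,385), close to level, and the tray is home with both fuses in place. Handing in.

```bash
python3 -c "
from rig import bot
print(bot.finish_job())"
```

```text
the job is handed in; nothing more can be done
None
```

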